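# Make up two seat-repair kits

## Robot

A 6-joint arm with a two-finger parallel gripper is mounted at the origin on the work surface. World frame = base frame: x ahead of the robot, y to its left, z up, the work surface at z = 0. Lengths are in m, angles in degrees, forces in N, time in s.
With the tool pointing down it reaches from about 0.375 to 0.9 m from the base axis. Payload 3.1 kg.
Tool frame: the origin (TCP) lies between the finger pads; the fingertips stand 11 mm ahead of it and the grasp point (between the pads) lies 8 mm behind it; z points along the fingers, y is the direction in which the jaws open and shut (so a half turn about z gives the same grasp; the last joint's range is limited). The gripper opens to 87 mm and grips with 3 to 60 N. Pads are 19 mm wide; open, the fingers measure 117 mm over their backs; the gripper's body (75 mm by 190 mm) begins 51 mm behind the grasp point.
Start: joints at [-83.738, 30.224, 82.088, -0, 67.689, -10.227], TCP at [0.177, -0.599, 0.234] pointing down, gripper open.
Joint ranges: [-176.69, 176.69], [-43.24, 126.21], [12.49, 139.97], [-82, 262], [0, 151.66], [-163.58, 163.58]. Speed limits (degrees/s): [159.86, 159.86, 180, 180, 180, 180].

## Interface

Orientations are given as a 3x3 rotation matrix whose columns are the frame's x, y, z axes.
In Python, from rig import bot, vision gives the robot as it stands. The module is installed in compiled form; this text tells all that it offers.
- The arm moves only by the tool jog_arm, never from a script. Its argument "rows" is a list of rows, each an object with "dp": the shift along the tool's x, y, z in mm, a list of three; "turn": the turn, a rotation vector about the tool's x, y, z in degrees, a list of three; "grip": the opening, from 0 (shut) to 1 (fully open). A call has 1 to 10 rows; each row is the pose to reach, as a shift and turn from the pose commanded when the call began, along the tool's axes at that moment; what a row does not reach only later rows make up. A row lasts 1/10 s, in which the tool goes at most 50 mm and 8.59 degrees, less where a joint would pass 70% of its speed; a pose out of reach is approached as far as the arm can. A call with a gripper value outside its range is refused whole. The fingers move at their own pace and stop on an object; the grip force is fixed at half the most. Time passes only in rows, so rows that repeat a pose let the fingers close. It gives the time, the measured TCP pose, the force and the opening at its end, in the units of the state.
- bot.read_state(): the state, without advancing time (a new reading comes with each control period).
- vision.capture(name): name is "side" or "top" or "wrist"; returns (picture, depth): 384x512x3 uint8, red, green, blue; 384x512 float32, m along the optical axis (not along the pixel's ray), 0 where there is no reading.
- vision.camera_info(name): a dict with "vertical_fov" (degrees; the focal length in pixels is half the picture's height over the tangent of half this angle, whatever the lens; pixels are square), "cx", "cy" (the principal point, pixels), "position" and "rotation" of the camera in the world. Camera axes: x right, y down, z forward; pixel columns grow to the right and rows downward; lengths in m; the calibration is good to about 2 mm. A picture is of the moment at which its call begins: read the wrist's pose just before it. camera_info takes no time and is no camera call; for the wrist camera it gives the pose at the moment of the call.
- bot.hand_in(): hands the job in, once; it reports no verdict.
The state is a dict: "time_s": time; "joint_positions": joint angles; "qvel": joint speeds; "tau": joint torques, N m; "position": TCP position; "tcp_rot": TCP orientation; "force": force on the tool from outside, world axes, zero at the start; "moment": the same for the moment, N m; "opening": opening from 0.0 (shut) to 1.0 (fully open).
Only numpy, scipy, OpenCV 4.12 (cv2) and the standard library are available. Lean on these libraries where they do the work, as an engineer would, in place of code of your own. Each camera call takes 0.05 s, during which the arm holds its last target.

## Task

Make up two seat repair kits from the stock on the mat. In the blue tray, stack the pivot kit on the steel post in build order: steel spacer at the bottom, then the black rubber bush, then the brass retaining ring on top, each sitting flat on the one below. In the yellow tray, stand the red knob upright in the white-floored pocket and the orange bump stop upright in the black-floored pocket; leave the green ring, the blue knob and the white roller where they are.

Things in the scene. Friction and masses are not known exactly. Their poses are not given: they have to be found in the camera images.
- tray_blue: Blue kit tray for the pivot kit, screwed to the bench (does not move): square 150 x 150 mm, floor 6 mm thick, rim 4 mm thick whose top is 12 mm above the bench. A steel post, 18 mm in diameter, stands at its centre; it rises 58 mm above the tray floor (top 64 mm above the bench), its last 6 mm tapering to 10 mm. Origin: under the centre of the tray at bench height, on the post's axis; z up.
- tray_yellow: Yellow kit tray for the trim kit, screwed to the bench (does not move): 178 mm along its x, 92 mm along its y, floor 6 mm thick, walls 6 mm thick whose tops are 16 mm above the bench. A divider of the same height makes two square pockets, each 80 x 80 mm inside. The pocket centred at x = +43 mm, y = 0 in the tray's frame has a WHITE floor, the one at x = -43 mm a BLACK floor. Origin: under the centre of the tray at bench height; z up.
- spacer: Bare steel spacer ring (silver): outer diameter 44 mm, bore 26 mm, 18 mm high, lying flat; about 0.12 kg. Origin: centre of its underside; z up, its yaw means nothing.
- bush: Black rubber bush, a thick ring: outer diameter 46 mm, bore 26 mm, 22 mm high, lying flat; about 0.04 kg, does not deform. Origin: centre of its underside; z up, its yaw means nothing.
- collar: Brass (gold-coloured) retaining ring: outer diameter 44 mm, bore 26 mm, 14 mm high, lying flat; about 0.09 kg. Origin: centre of its underside; z up, its yaw means nothing.
- knob_red: Red adjuster knob standing upright: black hub 40 mm in diameter and 12 mm high below, red head 48 mm in diameter from 12 to 36 mm above the underside; about 0.06 kg. Origin: centre of its underside; z up, its yaw means nothing.
- bump_stop: Orange ribbed bump stop, an upright cylinder: 44 mm in diameter, 39 mm high, does not deform; about 0.05 kg. Origin: centre of its underside; z up, its yaw means nothing.
- spare_ring: Green plastic ring, outer diameter 44 mm, bore 26 mm, 18 mm high: a spare that belongs to neither kit. Origin: centre of its underside; z up, its yaw means nothing.
- knob_blue: Blue adjuster knob, same shape and size as the red one (head 48 mm, 36 mm high): a spare that belongs to neither kit. Origin: centre of its underside; z up, its yaw means nothing.
- roller_white: White plastic roller, a solid upright cylinder, 42 mm in diameter, 30 mm high: a spare that belongs to neither kit. The eight parts lie about 110 mm apart in a 3 by 3 pattern on a grey mat; its ninth place (0.66 m straight ahead of the robot base axis) holds a steel hex nut, 35 mm across, 14 mm high, not wanted. Origin: centre of its underside; z up, its yaw means nothing.
Things that resemble listed ones, but are neither listed nor needed, are in the scene too. There is more than one size of the bush; the job needs the smallest.

How it is judged (in metres and radians):
At the end, for the whole second after the job is handed in: Flat on the blue post from the bottom: spacer, bush, brass ring, tight (4 mm), within 8 mm of its axis. Red knob upright in the white pocket, bump stop in the black one (within 22 mm of centre). Spares upright, within 30 mm of their starts. Tilt under 0.15 rad, at rest (20 mm/s) (horizontal distance between each of spacer, bush, collar and tray_blue below 0.008 m and z of spacer in the frame of tray_blue between 0.002 and 0.01 m and z of bush in the frame of tray_blue between 0.02 and 0.028 m and z of collar in the frame of tray_blue between 0.042 and 0.05 m and x of knob_red in the frame of tray_yellow between 0.021 and 0.065 m and y of knob_red in the frame of tray_yellow between -0.022 and 0.022 m and z of knob_red in the frame of tray_yellow between 0.002 and 0.01 m and x of bump_stop in the frame of tray_yellow between -0.065 and -0.021 m and y of bump_stop in the frame of tray_yellow between -0.022 and 0.022 m and z of bump_stop in the frame of tray_yellow between 0.002 and 0.01 m and angle between each of spacer, bush, collar, spare_ring, knob_red, knob_blue, bump_stop, roller_white's own z axis and vertical below 0.15 rad and linear speed of each of spacer, bush, collar, spare_ring, knob_red, knob_blue, bump_stop, roller_white below 0.02 m/s and distance of each of spare_ring, knob_blue, roller_white from where it was at the start of the episode below 0.03 m); the robot touches nothing.
It fails at once if a spare part (green ring, blue knob or white roller) was moved more than 40 mm (distance of any of spare_ring, knob_blue, roller_white from where it was at the start of the episode above 0.04 m).
It also fails if it takes over 136 s, if anything falls off the work surface, if the arm or the gripper's body presses on something with over 40 N, if the wrist force passes 120 N, or if a joint passes its speed limit or range.

## Working session

There is one attempt and no reset: what is moved stays moved. The work goes in short steps, Python scripts to look and compute and a tool call to move; the robot and the scene stay as the last step left them, time stands still between calls to the robot, and variables do not carry over. Pictures are saved under pics/ and viewed, and the job is handed in when it is done.

Besides the shell and the picture viewer there is one more tool, called after ">>>" by a JSON object that holds its "api" and its "payload". jog_arm: Moves the arm, as the interface text tells. Its arguments: {"type":"object","properties":{"rows":{"type":"array"}},"required":["rows"]}

```bash
mkdir -p pics; python3 - <<'E'
from rig import bot, vision
import cv2,numpy as np
s=bot.read_state()
for k in s: print(k,np.round(s[k],3).tolist())
for n in ["top","side","wrist"]:
    i=vision.camera_info(n);print(n,i)
for n in ["top","side"]:
    p,d=vision.capture(n)
    np.savez(f"{n}0.npz",p=p,d=d)
    cv2.imwrite(f"pics/{n}0.png",p[:,:,::-1])
E
```

```text
time_s 0.0
joint_positions [-83.737, 30.28, 82.158, 0.0, 67.688, -10.23]
qvel [-0.017, 0.11, 0.023, 0.057, -0.059, 0.006]
tau [-0.0, -44.004, -17.659, 0.063, 0.058, -0.0]
position [0.177, -0.599, 0.233]
tcp_rot [[0.959, 0.284, -0.0], [0.284, -0.959, 0.002], [0.0, -0.002, -1.0]]
force [-0.22, 0.712, -0.15]
moment [0.026, -0.003, -0.027]
opening 1.001
top {'vertical_fov': 54.01131143940388, 'cx': 254.6584444634942, 'cy': 195.8589854726412, 'position': array([ 0.34357678, -0.00511622,  0.81931095]), 'rotation': array([[ 0.12508724, -0.97087579,  0.20433644],
       [-0.99213262, -0.12134457,  0.03079543],
       [-0.00510342, -0.20658096, -0.9784162 ]])}
side {'vertical_fov': 47.99112508014419, 'cx': 250.12248701341292, 'cy': 188.7052097544011, 'position': array([0.44068759, 0.6435504 , 0.78898813]), 'rotation': array([[-0.99778869, -0.03718991,  0.05508762],
       [-0.0641315 ,  0.75641821, -0.65093675],
       [-0.017461  , -0.65303017, -0.75713057]])}
wrist {'vertical_fov': 71.10491986020253, 'cx': 257.6705834930163, 'cy': 192.25555555872324, 'position': array([ 0.24319672, -0.57940065,  0.38291774]), 'rotation': array([[ 0.28399694, -0.9274656 , -0.24321452],
       [-0.95882081, -0.27547328, -0.0691167 ],
       [-0.00289574,  0.25282808, -0.96750689]])}
```

View pics/top0.png

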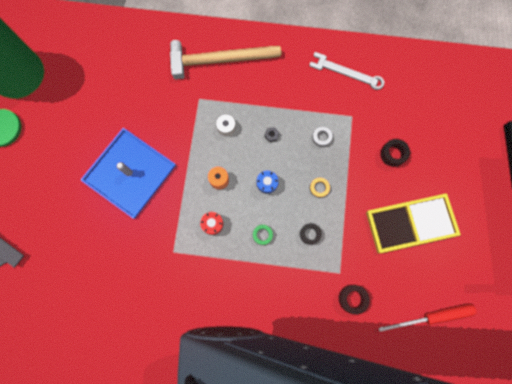

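View pics/side0.png

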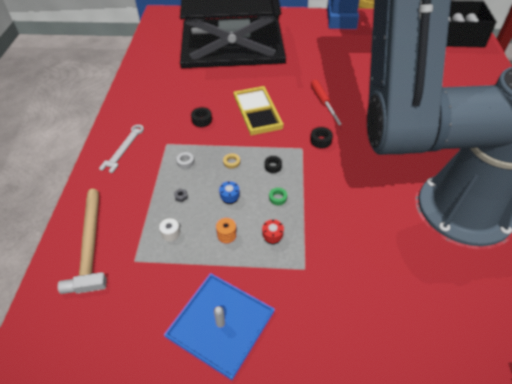

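Top view: white roller (226,124), hex nut (272,134), silver spacer (322,136), orange bump stop (218,177), blue knob (268,181), brass ring (320,187), red knob (211,223), green ring (263,235), black ring on the mat (311,233). Blue tray's post is at about (123,168), yellow tray at (413,222).

Lookalikes:
- **Bush:** black rings at (311,233), (395,152) and (354,299); the smallest is wanted.
- **Spacer:** green ring, nut.
- **Red knob:** blue knob.
- **Bump stop:** white roller.

```bash
cat > h.py <<'E'
import numpy as np,cv2
def K(i,h=384): return h/2/np.tan(np.radians(i['vertical_fov'])/2)
def rays(i,uv):
    uv=np.atleast_2d(uv).astype(float);f=K(i)
    c=np.c_[(uv[:,0]-i['cx'])/f,(uv[:,1]-i['cy'])/f,np.ones(len(uv))]
    return c@np.array(i['rotation']).T
def plane(i,uv,z):
    r=rays(i,uv);p=np.array(i['position']);t=(z-p[2])/r[:,2]
    return p+r*t[:,None]
def cloud(i,d):
    v,u=np.mgrid[:d.shape[0],:d.shape[1]]
    r=rays(i,np.c_[u.ravel(),v.ravel()])
    return (np.array(i['position'])+r*d.reshape(-1,1)).reshape(d.shape+(3,))
E
python3 - <<'E'
from rig import vision
from h import *
seeds={'top':dict(roller=(226,124),nut=(272,134),spacer=(322,136),bump=(218,177),blue=(268,181),brass=(320,187),red=(211,223),green=(263,235),bush=(311,233),black2=(395,152),black3=(354,299)),
'side':dict(roller=(170,229),nut=(181,195),spacer=(185,159),bump=(227,230),blue=(229,192),brass=(231,160),red=(273,231),green=(278,196),bush=(273,164),black2=(201,117),black3=(321,137))}
H=dict(roller=.03,nut=.014,spacer=.018,bump=.039,blue=.036,brass=.014,red=.036,green=.018,bush=.022,black2=.022,black3=.022)
for n in seeds:
    D=np.load(n+'0.npz');i=vision.camera_info(n);C=cloud(i,D['d'])
    m=D['d']>0;print(n,'invalid',(~m).mean())
    tz=C[...,2][120:340,100:340];print('mat z med',np.median(tz[(tz<.02)&(tz>-.02)]))
    for k,s in seeds[n].items():
        c0=plane(i,[s],H[k]/2)[0]
        near=(np.hypot(C[...,0]-c0[0],C[...,1]-c0[1])<.045)&m
        z=C[...,2]; 
        zt=np.percentile(z[near],97)
        top=near&(z>H[k]*0.75-0.001)
        P=C[top]
        if len(P)<10: print(k,'few',zt);continue
        vv,uu=np.nonzero(top)
        xy=plane(i,np.c_[uu,vv],H[k])[:,:2]
        (cx,cy),r=cv2.minEnclosingCircle(xy.astype(np.float32))
        print(k,len(P),'ztop',zt.round(4),'circ',np.round([cx,cy,2*r],4),'mean',xy.mean(0).round(4))
E
python3 - <<'E'
import cv2
a=cv2.imread('pics/top0.png')
b=cv2.resize(a[95:320,170:470],None,fx=2.6,fy=2.6,interpolation=cv2.INTER_CUBIC);cv2.imwrite('pics/crop1.png',b)
E
```

```text
top invalid 0.004058837890625
mat z med 4.2730634494003716e-05
roller 271 ztop 0.0311 circ [0.6643 0.105  0.0438] mean [0.6642 0.1055]
nut 151 ztop 0.0147 circ [0.6599 0.0013 0.0335] mean [0.6602 0.0011]
spacer 194 ztop 0.0181 circ [ 0.6674 -0.1128  0.0458] mean [ 0.6674 -0.113 ]
bump 320 ztop 0.0396 circ [0.5399 0.1041 0.0451] mean [0.54   0.1042]
blue 385 ztop 0.0373 circ [ 0.5434 -0.0022  0.0487] mean [ 0.5433 -0.002 ]
brass 197 ztop 0.0141 circ [ 0.5503 -0.1183  0.0435] mean [ 0.5503 -0.1184]
red 406 ztop 0.0373 circ [0.4395 0.1032 0.0484] mean [0.4396 0.1033]
green 218 ztop 0.0184 circ [ 0.4309 -0.0062  0.0438] mean [ 0.431  -0.0064]
bush 258 ztop 0.0224 circ [ 0.445  -0.1075  0.0462] mean [ 0.4451 -0.1075]
black2 455 ztop 0.0293 circ [ 0.6489 -0.2769  0.0646] mean [ 0.6493 -0.277 ]
black3 512 ztop 0.0291 circ [ 0.3227 -0.209   0.0612] mean [ 0.3222 -0.2092]
side invalid 0.0038604736328125
mat z med 0.0012234607685138732
roller 273 ztop 0.0323 circ [0.6647 0.1082 0.0476] mean [0.6645 0.1081]
nut 126 ztop 0.0158 circ [6.597e-01 1.000e-04 3.650e-02] mean [0.6599 0.001 ]
spacer 148 ztop 0.0199 circ [ 0.6681 -0.1117  0.0488] mean [ 0.6678 -0.112 ]
bump 311 ztop 0.0406 circ [0.541  0.1087 0.0505] mean [0.5401 0.1081]
blue 306 ztop 0.0384 circ [5.43e-01 5.00e-04 5.51e-02] mean [0.5434 0.0011]
brass 132 ztop 0.0161 circ [ 0.5502 -0.1179  0.0474] mean [ 0.5501 -0.1184]
red 365 ztop 0.0385 circ [0.4394 0.1065 0.0541] mean [0.4401 0.1064]
green 176 ztop 0.0198 circ [ 0.4314 -0.0045  0.0483] mean [ 0.4305 -0.0045]
bush 181 ztop 0.024 circ [ 0.4466 -0.1062  0.0519] mean [ 0.4449 -0.1058]
black2 276 ztop 0.0317 circ [ 0.6488 -0.2794  0.073 ] mean [ 0.6488 -0.2783]
black3 320 ztop 0.031 circ [ 0.3202 -0.2094  0.0756] mean [ 0.3215 -0.2093]
```

View pics/crop1.png

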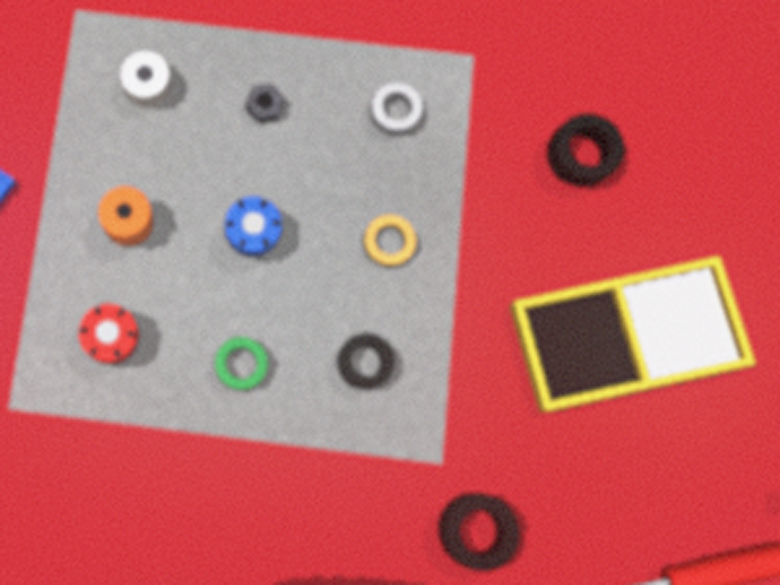

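The crop shows the mat's black ring (310,233 in the full picture) as the smallest bush: 46 mm across and 22 mm high. The other two measure 61–65 mm across and 29 mm high. The silver, brass, red and orange parts are unmistakable. Next, the trays.

```bash
python3 - <<'E'
from rig import vision
from h import *
for n in ['top','side']:
    D=np.load(n+'0.npz');i=vision.camera_info(n);C=cloud(i,D['d']);p=D['p']
    hsv=cv2.cvtColor(p,cv2.COLOR_RGB2HSV)
    b=cv2.inRange(hsv,(105,140,60),(125,255,255))
    b[:, :]=b
    cs,_=cv2.findContours(b,cv2.RETR_EXTERNAL,cv2.CHAIN_APPROX_NONE)
    for c in sorted(cs,key=cv2.contourArea)[-2:]:
        P=plane(i,c[:,0,:],.012)[:,:2].astype(np.float32);R=cv2.minAreaRect(P);print(n,'blue rect',R)
    y=cv2.inRange(hsv,(22,120,100),(35,255,255))
    cs,_=cv2.findContours(y,cv2.RETR_EXTERNAL,cv2.CHAIN_APPROX_NONE)
    for c in sorted(cs,key=cv2.contourArea)[-2:]:
        P=plane(i,c[:,0,:],.016)[:,:2].astype(np.float32);R=cv2.minAreaRect(P);print(n,'yel rect',R)
    near=(C[...,2]>.03)&(C[...,2]<.08)&(abs(C[...,0]-.51)<.12)&(abs(C[...,1]-.3)<.08)
    P=C[near];print(n,'post',len(P),P.mean(0).round(4),P[:,2].max().round(4))
    for lo in (.03,.045,.06):
        q=P[(P[:,2]>lo)&(P[:,2]<lo+.015)];print('  ',lo,len(q),q.mean(0).round(4),q.min(0).round(4),q.max(0).round(4))
    # walls z
    if n=='top':
        for nm,uv in dict(white=(433,218),black=(392,228)).items():
            print(nm,C[uv[1],uv[0]].round(4),p[uv[1],uv[0]])
        t=C[...,2]>.07; print('tall x,y ranges by comp')
        k,l,st,ce=cv2.connectedComponentsWithStats(t.astype(np.uint8))
        for j in range(1,k):
            if st[j,4]>80:
                q=C[l==j];print(st[j],q.min(0).round(3),q.max(0).round(3))
E
```

```text
top blue rect ((0.5476832389831543, -0.0033413730561733246), (0.04537324607372284, 0.04598979651927948), 34.44415283203125)
top blue rect ((0.531343400478363, 0.3054635524749756), (0.14846928417682648, 0.14571890234947205), 62.072235107421875)
top yel rect ((0.5486786365509033, -0.11813884228467941), (0.03596388176083565, 0.037167541682720184), 7.110383033752441)
top yel rect ((0.49505534768104553, -0.3230361044406891), (0.09171866625547409, 0.1790984570980072), 19.606639862060547)
top post 102 [0.5307 0.3047 0.053 ] 0.0667
   0.03 27 [0.5291 0.3026 0.0375] [0.5235 0.2992 0.0301] [0.5384 0.3116 0.0441]
   0.045 38 [0.5304 0.3043 0.0544] [0.5237 0.2988 0.0456] [0.5402 0.3182 0.06  ]
   0.06 37 [0.5321 0.3066 0.0628] [0.5256 0.2983 0.06  ] [0.539  0.3139 0.0667]
white [ 0.5132 -0.3715  0.0035] [242 241 243]
black [ 0.4802 -0.2842  0.0032] [67 47 46]
tall x,y ranges by comp
[   0   18   28   66 1247] [ 0.344 -0.005  0.07 ] [0.787 0.598 0.819]
[ 177  325  277   59 9790] [ 0.195 -0.165  0.236] [0.344 0.088 0.819]
side blue rect ((0.21144841611385345, -0.8867097496986389), (0.20448939502239227, 0.10503466427326202), 86.88174438476562)
side blue rect ((0.5325422883033752, 0.309150367975235), (0.1481287032365799, 0.14694133400917053), 62.25385284423828)
side yel rect ((0.11973359435796738, -0.9588913917541504), (0.040276527404785156, 0.03927029296755791), 1.5896743535995483)
side yel rect ((0.49620839953422546, -0.3194294571876526), (0.09224308282136917, 0.18697711825370789), 19.280719757080078)
side post 136 [0.5312 0.3111 0.0532] 0.0655
   0.03 37 [0.5307 0.3135 0.0373] [0.5236 0.306  0.0303] [0.5398 0.3164 0.0443]
   0.045 50 [0.5307 0.3123 0.0551] [0.524  0.2987 0.0463] [0.5404 0.3177 0.06  ]
   0.06 49 [0.5322 0.3081 0.0633] [0.5252 0.3    0.0605] [0.5384 0.3141 0.0655]
```

>>> {"api": "jog_arm", "payload": {"rows": [{"dp": [40, -22, 0], "turn": [0, 0, 4], "grip": 1}, {"dp": [80, -43, 0], "turn": [0, 0, 8], "grip": 1}, {"dp": [120, -65, 0], "turn": [0, 0, 12], "grip": 1}, {"dp": [160, -86, 0], "turn": [0, 0, 16.5], "grip": 1}, {"dp": [200, -108, 0], "turn": [0, 0, 16.5], "grip": 1}, {"dp": [240, -129, 0], "turn": [0, 0, 16.5], "grip": 1}, {"dp": [280, -151, 0], "turn": [0, 0, 16.5], "grip": 1}, {"dp": [304, -163, 0], "turn": [0, 0, 16.5], "grip": 1}, {"dp": [304, -163, 0], "turn": [0, 0, 16.5], "grip": 1}, {"dp": [304, -163, 0], "turn": [0, 0, 16.5], "grip": 1}]}}

```text
time_s: 1.1
position: [0.4227, -0.3563, 0.2333]
tcp_rot: [[1.0, 0.002, -0.001], [0.002, -1.0, 0.0], [-0.001, -0.0, -1.0]]
force: [-0.2, -0.4, -0.9]
opening: 0.999
```

>>> {"api": "jog_arm", "payload": {"rows": [{"dp": [35, -35, 5], "turn": [0, 0, 0], "grip": 1}, {"dp": [70, -70, 10], "turn": [0, 0, 0], "grip": 1}, {"dp": [105, -105, 15], "turn": [0, 0, 0], "grip": 1}, {"dp": [140, -140, 20], "turn": [0, 0, 0], "grip": 1}, {"dp": [175, -174, 25], "turn": [0, 0, 0], "grip": 1}, {"dp": [210, -209, 30], "turn": [0, 0, 0], "grip": 1}, {"dp": [245, -243.5, 33], "turn": [0, 0, 0], "grip": 1}, {"dp": [245, -243.5, 33], "turn": [0, 0, 0], "grip": 1}, {"dp": [245, -243.5, 33], "turn": [0, 0, 0], "grip": 1}]}}

```text
time_s: 2.0
position: [0.6675, -0.114, 0.1997]
tcp_rot: [[1.0, 0.0, -0.002], [0.0, -1.0, -0.001], [-0.002, 0.001, -1.0]]
force: [-0.5, -1.4, 0.7]
opening: 1.001
```

```bash
cat > w.py <<'E'
import sys
from rig import bot,vision
from h import *
name=sys.argv[1]
s=bot.read_state();i=vision.camera_info('wrist')
p,d=vision.capture('wrist')
np.savez(name+'.npz',p=p,d=d);cv2.imwrite(f'pics/{name}.png',p[:,:,::-1])
print(s['time_s'],np.round(s['position'],4),np.round(s['opening'],3))
import pickle;pickle.dump((i,p,d,s),open(name+'.pkl','wb'))
E
python3 w.py w1; python3 - <<'E'
import pickle;from h import *
i,p,d,s=pickle.load(open('w1.pkl','rb'))
C=cloud(i,d);c0=np.array([.6674,-.1128])
m=(np.hypot(C[...,0]-c0[0],C[...,1]-c0[1])<.045)&(C[...,2]>.0145)&(C[...,2]<.03)
v,u=np.nonzero(m);P=plane(i,np.c_[u,v],.018)[:,:2].astype(np.float32)
print(len(P),cv2.minEnclosingCircle(P),P.mean(0),np.percentile(C[m][:,2],[5,50,95]))
E
```

```text
2.0 [ 0.6675 -0.114   0.1997] 1.001
589 ((0.6678447127342224, -0.11401934176683426), 0.021867284551262856) [ 0.6681642  -0.11414263] [0.01559808 0.01702301 0.01834014]
```

View pics/w1.png

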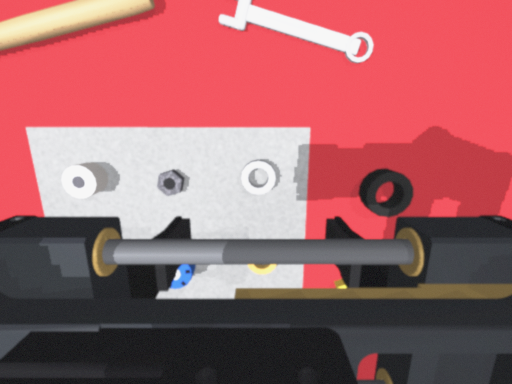

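The wrist view shows the spacer at (259,177) with its axis at (0.668, -0.114). That agrees with the top view and sits right under the tool, so I'm descending.

>>> {"api": "jog_arm", "payload": {"rows": [{"dp": [0, 0, 40], "turn": [0, 0, 0], "grip": 1}, {"dp": [0, 0, 80], "turn": [0, 0, 0], "grip": 1}, {"dp": [0, 0, 120], "turn": [0, 0, 0], "grip": 1}, {"dp": [0, 0, 150], "turn": [0, 0, 0], "grip": 1}, {"dp": [0, 0, 170], "turn": [0, 0, 0], "grip": 1}, {"dp": [0, 0, 180], "turn": [0, 0, 0], "grip": 1}, {"dp": [0, 0, 186], "turn": [0, 0, 0], "grip": 1}, {"dp": [0, 0, 186], "turn": [0, 0, 0], "grip": 1}]}}

```text
time_s: 2.85
position: [0.6674, -0.1144, 0.0147]
tcp_rot: [[1.0, -0.002, -0.0], [-0.002, -1.0, -0.0], [-0.0, 0.0, -1.0]]
force: [0.2, -1.1, -0.5]
opening: 0.993
```

>>> {"api": "jog_arm", "payload": {"rows": [{"dp": [0, 0, 0], "turn": [0, 0, 0], "grip": 0.45}, {"dp": [0, 0, 0], "turn": [0, 0, 0], "grip": 0.4}, {"dp": [0, 0, 0], "turn": [0, 0, 0], "grip": 0.4}, {"dp": [0, 0, 0], "turn": [0, 0, 0], "grip": 0.3}, {"dp": [0, 0, 0], "turn": [0, 0, 0], "grip": 0.3}, {"dp": [0, 0, 0], "turn": [0, 0, 0], "grip": 0.3}]}}

```text
time_s: 3.45
position: [0.6678, -0.1131, 0.0147]
tcp_rot: [[1.0, 0.0, 0.0], [0.0, -1.0, -0.0], [0.0, 0.0, -1.0]]
force: [-0.5, -2.2, -0.1]
opening: 0.541
```

>>> {"api": "jog_arm", "payload": {"rows": [{"dp": [0, 0, 0], "turn": [0, 0, 0], "grip": 0.2}, {"dp": [0, 0, 0], "turn": [0, 0, 0], "grip": 0.2}, {"dp": [0, 0, 0], "turn": [0, 0, 0], "grip": 0.2}, {"dp": [0, 0, 0], "turn": [0, 0, 0], "grip": 0.2}]}}

```text
time_s: 3.85
position: [0.6678, -0.1133, 0.0146]
tcp_rot: [[1.0, -0.0, 0.0], [-0.0, -1.0, -0.0], [0.0, 0.0, -1.0]]
force: [-0.8, 0.4, 0.8]
opening: 0.499
```

>>> {"api": "jog_arm", "payload": {"rows": [{"dp": [0, 0, -20], "turn": [0, 0, 0], "grip": 0.2}, {"dp": [0, 0, -55], "turn": [0, 0, 0], "grip": 0.2}, {"dp": [0, 0, -90], "turn": [0, 0, 0], "grip": 0.2}, {"dp": [-5, -15, -130], "turn": [0, 0, 0], "grip": 0.2}, {"dp": [-15, -50, -160], "turn": [0, 0, 0], "grip": 0.2}, {"dp": [-28, -90, -180], "turn": [0, 0, 0], "grip": 0.2}, {"dp": [-42, -130, -186], "turn": [0, 0, 0], "grip": 0.2}, {"dp": [-55, -170, -186], "turn": [0, 0, 0], "grip": 0.2}, {"dp": [-68, -210, -186], "turn": [0, 0, 0], "grip": 0.2}, {"dp": [-80, -250, -186], "turn": [0, 0, 0], "grip": 0.2}]}}

```text
time_s: 4.85
position: [0.5863, 0.1384, 0.2002]
tcp_rot: [[1.0, -0.001, -0.001], [-0.001, -1.0, 0.0], [-0.001, -0.0, -1.0]]
force: [1.1, 0.4, -1.1]
opening: 0.499
```

>>> {"api": "jog_arm", "payload": {"rows": [{"dp": [-13, -40, 0], "turn": [0, 0, 0], "grip": 0.2}, {"dp": [-26, -80, 0], "turn": [0, 0, 0], "grip": 0.2}, {"dp": [-40, -118, 0], "turn": [0, 0, 0], "grip": 0.2}, {"dp": [-50, -148, 0], "turn": [0, 0, 0], "grip": 0.2}, {"dp": [-56, -171, 0], "turn": [0, 0, 0], "grip": 0.2}, {"dp": [-56, -171, 0], "turn": [0, 0, 0], "grip": 0.2}, {"dp": [-56, -171, 0], "turn": [0, 0, 0], "grip": 0.2}]}}

```text
time_s: 5.55
position: [0.5311, 0.3079, 0.2]
tcp_rot: [[1.0, 0.001, -0.001], [0.001, -1.0, -0.001], [-0.001, 0.001, -1.0]]
force: [-0.4, -0.5, -2.5]
opening: 0.499
```

```bash
python3 w.py w2; python3 - <<'E'
from rig import vision
import cv2
p,d=vision.capture('side');cv2.imwrite('pics/s2.png',p[:,:,::-1])
E
```

```text
5.55 [0.5311 0.3079 0.2   ] 0.499
```

View pics/w2.png

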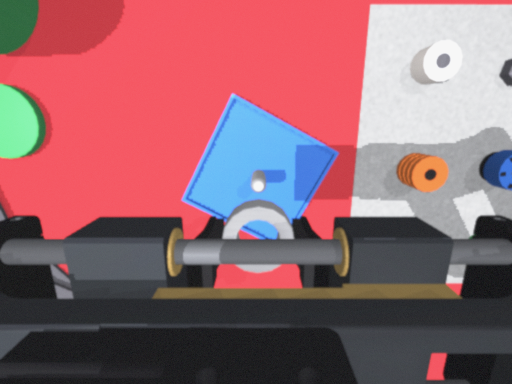

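View pics/s2.png

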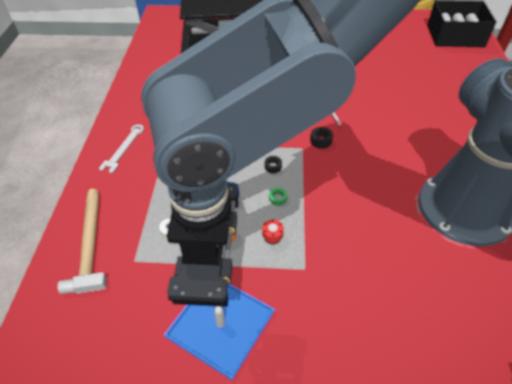

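Wrist view: the spacer is held flat at about (258,235), with the post below at (258,181). Next I measure both in this one frame.

```bash
cat > post.py <<'E'
import sys,pickle;from h import *
name=sys.argv[1]; zt=float(sys.argv[2]) if len(sys.argv)>2 else None
i,p,d,s=pickle.load(open(name+'.pkl','rb'))
C=cloud(i,d)
m=(C[...,2]>.03)&(C[...,2]<.09)&(np.hypot(C[...,0]-.532,C[...,1]-.307)<.03)
m[:,:200]=0
hi=m&(C[...,2]>.056)
P=C[hi];print('post upper',len(P),P.mean(0).round(4),P.min(0).round(4),P.max(0).round(4))
# top disc 10mm at z .064: intersect pixels with near-horizontal top
t=m&(C[...,2]>.061);v,u=np.nonzero(t);Q=plane(i,np.c_[u,v],.064)[:,:2].astype(np.float32)
print('post top',len(Q),Q.mean(0).round(4),cv2.minEnclosingCircle(Q))
if zt:
    r=(abs(C[...,2]-zt)<.004)&(np.hypot(C[...,0]-s['position'][0],C[...,1]-s['position'][1])<.03)
    v,u=np.nonzero(r);Q=plane(i,np.c_[u,v],zt)[:,:2].astype(np.float32)
    print('ring',len(Q),'rows',v.min(),v.max(),cv2.minEnclosingCircle(Q),np.percentile(C[r][:,2],[10,50,90]),'tcp',s['position'])
    bw=(r*255).astype(np.uint8);cv2.imwrite('pics/'+name+'m.png',bw)
E
python3 post.py w2 .2033
```

```text
post upper 192 [0.5325 0.3077 0.0609] [0.5233 0.2997 0.0561] [0.5402 0.3166 0.0646]
post top 103 [0.532  0.3077] ((0.5305736064910889, 0.3081384599208832), 0.006232853978872299)
ring 1695 rows 205 272 ((0.5387470722198486, 0.3078175187110901), 0.028286879882216454) [0.20124839 0.2023547  0.20332596] tcp [0.53111154 0.30794278 0.19998778]
```

View pics/w2m.png

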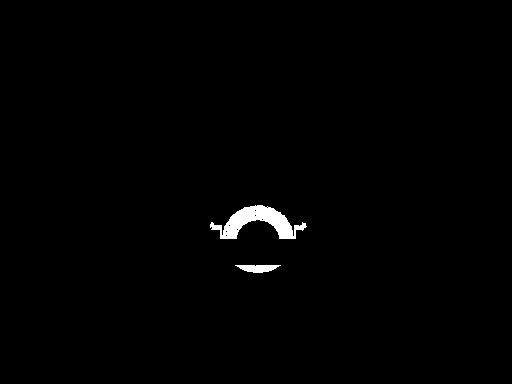

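```bash
python3 - <<'E'
import pickle;from h import *
i,p,d,s=pickle.load(open('w2.pkl','rb'))
q=plane(i,[[258,205],[258,272.5]],.2025);print(q.round(4),q.mean(0).round(4),s['position'])
m=cv2.imread('pics/w2m.png',0)
for r in (212,216,220): 
    u=np.nonzero(m[r])[0];u=u[(u>222)&(u<294)];print(r,u.min(),u.max(),plane(i,[[(u.min()+u.max())/2,r]],.2025).round(4))
E
```

```text
[[0.5535 0.3078 0.2025]
 [0.5098 0.3077 0.2025]] [0.5317 0.3078 0.2025] [0.53111154 0.30794278 0.19998778]
212 236 280 [[0.5492 0.3078 0.2025]]
216 231 284 [[0.5468 0.3081 0.2025]]
220 229 287 [[0.5443 0.3078 0.2025]]
```

Ring axis (0.5317, 0.3078), post (0.532, 0.3077): they are within 1 mm, so I'm lowering it.

>>> {"api": "jog_arm", "payload": {"rows": [{"dp": [0, 0, 35], "turn": [0, 0, 0], "grip": 0.2}, {"dp": [0, 0, 70], "turn": [0, 0, 0], "grip": 0.2}, {"dp": [0, 0, 100], "turn": [0, 0, 0], "grip": 0.2}, {"dp": [0, 0, 115], "turn": [0, 0, 0], "grip": 0.2}, {"dp": [0, 0, 125], "turn": [0, 0, 0], "grip": 0.2}, {"dp": [0, 0, 135], "turn": [0, 0, 0], "grip": 0.2}, {"dp": [0, 0, 145], "turn": [0, 0, 0], "grip": 0.2}, {"dp": [0, 0, 150], "turn": [0, 0, 0], "grip": 0.2}]}}

```text
time_s: 6.45
position: [0.5321, 0.3078, 0.0504]
tcp_rot: [[1.0, -0.0, 0.0], [-0.0, -1.0, 0.0], [0.0, -0.0, -1.0]]
force: [-0.5, -0.0, -1.4]
opening: 0.495
```

>>> {"api": "jog_arm", "payload": {"rows": [{"dp": [0, 0, 10], "turn": [0, 0, 0], "grip": 0.2}, {"dp": [0, 0, 18], "turn": [0, 0, 0], "grip": 0.2}, {"dp": [0, 0, 24], "turn": [0, 0, 0], "grip": 0.2}, {"dp": [0, 0, 28], "turn": [0, 0, 0], "grip": 0.2}, {"dp": [0, 0, 28], "turn": [0, 0, 0], "grip": 0.2}, {"dp": [0, 0, 28], "turn": [0, 0, 0], "grip": 0.2}]}}

```text
time_s: 7.05
position: [0.5319, 0.3078, 0.0226]
tcp_rot: [[1.0, -0.0, 0.0], [-0.0, -1.0, 0.0], [0.0, -0.0, -1.0]]
force: [-0.1, 0.6, -1.6]
opening: 0.499
```

>>> {"api": "jog_arm", "payload": {"rows": [{"dp": [0, 0, 1.5], "turn": [0, 0, 0], "grip": 0.2}, {"dp": [0, 0, 1.5], "turn": [0, 0, 0], "grip": 0.8}, {"dp": [0, 0, 1.5], "turn": [0, 0, 0], "grip": 0.8}, {"dp": [0, 0, 1.5], "turn": [0, 0, 0], "grip": 0.8}, {"dp": [0, 0, 1.5], "turn": [0, 0, 0], "grip": 0.8}, {"dp": [0, 0, 1.5], "turn": [0, 0, 0], "grip": 0.8}]}}

```text
time_s: 7.65
position: [0.5319, 0.3078, 0.0212]
tcp_rot: [[1.0, -0.0, 0.0], [-0.0, -1.0, 0.0], [0.0, -0.0, -1.0]]
force: [-0.1, 0.2, -0.9]
opening: 0.785
```

>>> {"api": "jog_arm", "payload": {"rows": [{"dp": [0, 0, -20], "turn": [0, 0, 0], "grip": 1}, {"dp": [0, 0, -60], "turn": [0, 0, 0], "grip": 1}, {"dp": [0, 0, -100], "turn": [0, 0, 0], "grip": 1}, {"dp": [0, 0, -140], "turn": [0, 0, 0], "grip": 1}, {"dp": [-5, 25, -165], "turn": [0, 0, 0], "grip": 1}, {"dp": [-14, 65, -178], "turn": [0, 0, 0], "grip": 1}, {"dp": [-22, 105, -178], "turn": [0, 0, 0], "grip": 1}, {"dp": [-31, 145, -178], "turn": [0, 0, 0], "grip": 1}, {"dp": [-39, 185, -178], "turn": [0, 0, 0], "grip": 1}, {"dp": [-47, 225, -178], "turn": [0, 0, 0], "grip": 1}]}}

```text
time_s: 8.65
position: [0.4842, 0.0814, 0.1994]
tcp_rot: [[1.0, 0.0, 0.001], [0.0, -1.0, -0.0], [0.001, 0.0, -1.0]]
force: [0.7, 0.2, -1.0]
opening: 1.002
```

>>> {"api": "jog_arm", "payload": {"rows": [{"dp": [-9, 40, 0], "turn": [0, 0, 0], "grip": 1}, {"dp": [-17, 80, 0], "turn": [0, 0, 0], "grip": 1}, {"dp": [-26, 120, 0], "turn": [0, 0, 0], "grip": 1}, {"dp": [-34, 160, 0], "turn": [0, 0, 0], "grip": 1}, {"dp": [-40, 190, 0], "turn": [0, 0, 0], "grip": 1}, {"dp": [-40, 190, 0], "turn": [0, 0, 0], "grip": 1}, {"dp": [-40, 190, 0], "turn": [0, 0, 0], "grip": 1}]}}

```text
time_s: 9.35
position: [0.4445, -0.1076, 0.1991]
tcp_rot: [[1.0, -0.002, 0.0], [-0.002, -1.0, 0.0], [0.0, -0.0, -1.0]]
force: [-0.5, 0.9, 0.2]
opening: 0.999
```

```bash
python3 w.py w3; cat > part.py <<'E'
import sys,pickle;from h import *
name,x,y,h=sys.argv[1],*map(float,sys.argv[2:5])
i,p,d,s=pickle.load(open(name+'.pkl','rb'))
C=cloud(i,d)
m=(np.hypot(C[...,0]-x,C[...,1]-y)<.035)&(abs(C[...,2]-h)<.004)
v,u=np.nonzero(m);P=plane(i,np.c_[u,v],h)[:,:2].astype(np.float32)
print(len(P),cv2.minEnclosingCircle(P),P.mean(0),np.percentile(C[m][:,2],[5,50,95]),'rows',v.min(),v.max(),'tcp',s['position'])
E
python3 part.py w3 .445 -.1075 .022
```

```text
9.35 [ 0.4445 -0.1076  0.1991] 0.999
700 ((0.44460585713386536, -0.10841771215200424), 0.02276446670293808) [ 0.44487083 -0.1085331 ] [0.01949437 0.02109751 0.02238738] rows 161 196 tcp [ 0.44448435 -0.1075706   0.19913444]
```

View pics/w3.png

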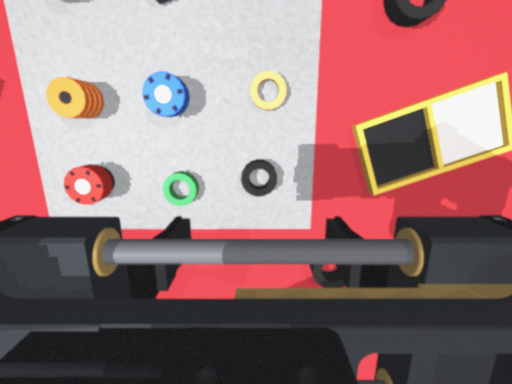

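Wrist view: the bush is at (259,177), about 46 mm across, within 1 mm of the tool axis.

>>> {"api": "jog_arm", "payload": {"rows": [{"dp": [0, 0.5, 40], "turn": [0, 0, 0], "grip": 1}, {"dp": [0, 0.5, 80], "turn": [0, 0, 0], "grip": 1}, {"dp": [0, 0.5, 120], "turn": [0, 0, 0], "grip": 1}, {"dp": [0, 0.5, 150], "turn": [0, 0, 0], "grip": 1}, {"dp": [0, 0.5, 170], "turn": [0, 0, 0], "grip": 1}, {"dp": [0, 0.5, 180], "turn": [0, 0, 0], "grip": 1}, {"dp": [0, 0.5, 184], "turn": [0, 0, 0], "grip": 1}, {"dp": [0, 0.5, 184], "turn": [0, 0, 0], "grip": 1}]}}

```text
time_s: 10.2
position: [0.445, -0.1071, 0.0152]
tcp_rot: [[1.0, 0.001, 0.0], [0.001, -1.0, -0.0], [0.0, 0.0, -1.0]]
force: [-0.6, -0.1, -0.2]
opening: 1.005
```

>>> {"api": "jog_arm", "payload": {"rows": [{"dp": [0, 0, 0], "turn": [0, 0, 0], "grip": 0.2}, {"dp": [0, 0, 0], "turn": [0, 0, 0], "grip": 0.2}, {"dp": [0, 0, 0], "turn": [0, 0, 0], "grip": 0.2}, {"dp": [0, 0, 0], "turn": [0, 0, 0], "grip": 0.2}, {"dp": [0, 0, 0], "turn": [0, 0, 0], "grip": 0.2}, {"dp": [0, 0, 0], "turn": [0, 0, 0], "grip": 0.2}, {"dp": [0, 0, 0], "turn": [0, 0, 0], "grip": 0.2}, {"dp": [0, 0, 0], "turn": [0, 0, 0], "grip": 0.2}]}}

```text
time_s: 11.0
position: [0.4448, -0.1078, 0.0152]
tcp_rot: [[1.0, -0.0, 0.0], [-0.0, -1.0, -0.0], [0.0, 0.0, -1.0]]
force: [-0.5, 0.3, 1.9]
opening: 0.519
```

>>> {"api": "jog_arm", "payload": {"rows": [{"dp": [0, 0, -20], "turn": [0, 0, 0], "grip": 0.2}, {"dp": [0, 0, -55], "turn": [0, 0, 0], "grip": 0.2}, {"dp": [0, 0, -90], "turn": [0, 0, 0], "grip": 0.2}, {"dp": [3, -15, -130], "turn": [0, 0, 0], "grip": 0.2}, {"dp": [10, -50, -160], "turn": [0, 0, 0], "grip": 0.2}, {"dp": [19, -90, -180], "turn": [0, 0, 0], "grip": 0.2}, {"dp": [27, -130, -185], "turn": [0, 0, 0], "grip": 0.2}, {"dp": [35, -170, -185], "turn": [0, 0, 0], "grip": 0.2}, {"dp": [44, -210, -185], "turn": [0, 0, 0], "grip": 0.2}, {"dp": [52, -250, -185], "turn": [0, 0, 0], "grip": 0.2}]}}

```text
time_s: 12.0
position: [0.4965, 0.144, 0.2]
tcp_rot: [[1.0, -0.0, -0.0], [-0.0, -1.0, -0.0], [-0.0, 0.0, -1.0]]
force: [0.5, 0.2, -0.4]
opening: 0.524
```

>>> {"api": "jog_arm", "payload": {"rows": [{"dp": [8, -40, 0], "turn": [0, 0, 0], "grip": 0.2}, {"dp": [16, -80, 0], "turn": [0, 0, 0], "grip": 0.2}, {"dp": [24, -115, 0], "turn": [0, 0, 0], "grip": 0.2}, {"dp": [31, -145, 0], "turn": [0, 0, 0], "grip": 0.2}, {"dp": [35, -165.5, 0], "turn": [0, 0, 0], "grip": 0.2}, {"dp": [35, -165.5, 0], "turn": [0, 0, 0], "grip": 0.2}, {"dp": [35, -165.5, 0], "turn": [0, 0, 0], "grip": 0.2}]}}

```text
time_s: 12.7
position: [0.5309, 0.3075, 0.1993]
tcp_rot: [[1.0, 0.001, -0.002], [0.001, -1.0, -0.001], [-0.002, 0.001, -1.0]]
force: [0.4, 0.4, 0.2]
opening: 0.523
```

```bash
python3 w.py w4; python3 post.py w4 .207;python3 - <<'E'
from h import *
import pickle
i,p,d,s=pickle.load(open('w4.pkl','rb'))
m=cv2.imread('pics/w4m.png',0);u=np.nonzero(m[:,258])[0];print(u.min(),u.max());q=plane(i,[[258,u.min()],[258,u.max()+.5]],.207);print(q.round(4),q.mean(0).round(4))
C=cloud(i,d);print('spacer top area z',np.median(C[...,2][(np.hypot(C[...,0]-.532,C[...,1]-.3078)<.021)&(np.hypot(C[...,0]-.532,C[...,1]-.3078)>.014)&(C[...,2]<.1)]))
E
```

```text
12.7 [0.5309 0.3075 0.1993] 0.523
post upper 193 [0.5324 0.3076 0.0609] [0.5232 0.2993 0.056 ] [0.5402 0.3161 0.0643]
post top 98 [0.532  0.3077] ((0.5309861898422241, 0.3076927661895752), 0.006343406159430742)
ring 2071 rows 206 277 ((0.538432240486145, 0.3076666593551636), 0.02892417460680008) [0.20417764 0.20516023 0.20605737] tcp [0.53090029 0.30753843 0.19932765]
208 277
[[0.5531 0.3074 0.207 ]
 [0.5094 0.3073 0.207 ]] [0.5313 0.3074 0.207 ]
spacer top area z 0.023193226936736422
```

View pics/w4.png

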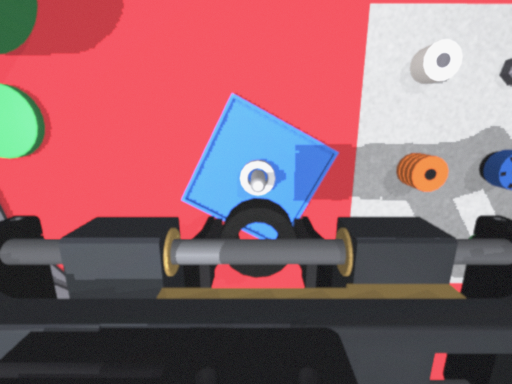

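The spacer lies flat around the post at (258,180) with its top at 23–24 mm, and the held bush is aligned within 1 mm.

>>> {"api": "jog_arm", "payload": {"rows": [{"dp": [0.5, 0, 35], "turn": [0, 0, 0], "grip": 0.2}, {"dp": [0.5, 0, 70], "turn": [0, 0, 0], "grip": 0.2}, {"dp": [0.5, 0, 100], "turn": [0, 0, 0], "grip": 0.2}, {"dp": [0.5, 0, 115], "turn": [0, 0, 0], "grip": 0.2}, {"dp": [0.5, 0, 125], "turn": [0, 0, 0], "grip": 0.2}, {"dp": [0.5, 0, 135], "turn": [0, 0, 0], "grip": 0.2}, {"dp": [0.5, 0, 145], "turn": [0, 0, 0], "grip": 0.2}, {"dp": [0.5, 0, 153], "turn": [0, 0, 0], "grip": 0.2}, {"dp": [0.5, 0, 158], "turn": [0, 0, 0], "grip": 0.2}, {"dp": [0.5, 0, 158], "turn": [0, 0, 0], "grip": 0.2}]}}

```text
time_s: 13.75
position: [0.532, 0.3078, 0.0416]
tcp_rot: [[1.0, -0.0, -0.001], [-0.0, -1.0, -0.0], [-0.001, 0.0, -1.0]]
force: [0.2, -0.1, 0.5]
opening: 0.519
```

>>> {"api": "jog_arm", "payload": {"rows": [{"dp": [0, 0, 1], "turn": [0, 0, 0], "grip": 0.2}, {"dp": [0, 0, 2], "turn": [0, 0, 0], "grip": 0.2}, {"dp": [0, 0, 2], "turn": [0, 0, 0], "grip": 0.8}, {"dp": [0, 0, 2], "turn": [0, 0, 0], "grip": 0.8}, {"dp": [0, 0, 2], "turn": [0, 0, 0], "grip": 0.8}, {"dp": [0, 0, 2], "turn": [0, 0, 0], "grip": 0.8}, {"dp": [0, 0, 2], "turn": [0, 0, 0], "grip": 0.8}]}}

```text
time_s: 14.45
position: [0.5323, 0.3078, 0.0402]
tcp_rot: [[1.0, -0.0, 0.0], [-0.0, -1.0, 0.0], [0.0, -0.0, -1.0]]
force: [-0.2, 0.2, 0.2]
opening: 0.791
```

>>> {"api": "jog_arm", "payload": {"rows": [{"dp": [0, 0, -20], "turn": [0, 0, 0], "grip": 1}, {"dp": [0, 0, -60], "turn": [0, 0, 0], "grip": 1}, {"dp": [0, 0, -100], "turn": [0, 0, 0], "grip": 1}, {"dp": [0, 0, -130], "turn": [0, 0, 0], "grip": 1}, {"dp": [1, 25, -150], "turn": [0, 0, 0], "grip": 1}, {"dp": [3, 65, -158], "turn": [0, 0, 0], "grip": 1}, {"dp": [5, 105, -158], "turn": [0, 0, 0], "grip": 1}, {"dp": [6, 145, -158], "turn": [0, 0, 0], "grip": 1}, {"dp": [8, 185, -158], "turn": [0, 0, 0], "grip": 1}, {"dp": [10, 225, -158], "turn": [0, 0, 0], "grip": 1}]}}

```text
time_s: 15.45
position: [0.542, 0.0813, 0.1983]
tcp_rot: [[1.0, 0.0, 0.0], [0.0, -1.0, -0.0], [0.0, 0.0, -1.0]]
force: [1.5, -0.2, 0.1]
opening: 0.998
```

>>> {"api": "jog_arm", "payload": {"rows": [{"dp": [2, 40, 0], "turn": [0, 0, 0], "grip": 1}, {"dp": [4, 80, 0], "turn": [0, 0, 0], "grip": 1}, {"dp": [6, 120, 0], "turn": [0, 0, 0], "grip": 1}, {"dp": [8, 160, 0], "turn": [0, 0, 0], "grip": 1}, {"dp": [8.5, 190, 0], "turn": [0, 0, 0], "grip": 1}, {"dp": [8.5, 201, 0], "turn": [0, 0, 0], "grip": 1}, {"dp": [8.5, 201, 0], "turn": [0, 0, 0], "grip": 1}, {"dp": [8.5, 201, 0], "turn": [0, 0, 0], "grip": 1}]}}

```text
time_s: 16.25
position: [0.5502, -0.117, 0.1979]
tcp_rot: [[1.0, 0.0, -0.001], [0.0, -1.0, 0.001], [-0.001, -0.001, -1.0]]
force: [0.2, 0.3, -0.2]
opening: 1.002
```

```bash
python3 w.py w5; python3 part.py w5 .5503 -.1183 .014
```

```text
16.25 [ 0.5502 -0.117   0.1979] 1.002
586 ((0.5500801205635071, -0.11931321024894714), 0.021801795810461044) [ 0.5502255  -0.11917587] [0.01152953 0.01309374 0.0143508 ] rows 161 194 tcp [ 0.55021858 -0.11701899  0.19789499]
```

View pics/w5.png

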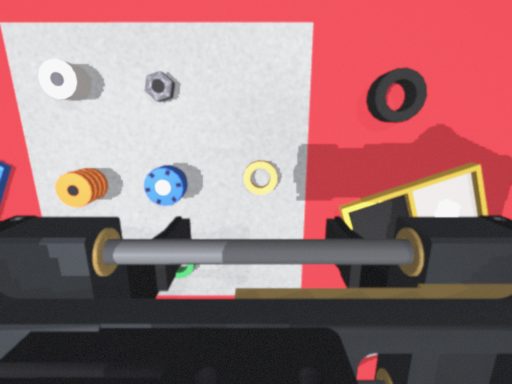

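Wrist view: the brass ring is at (261,177), 2 mm off in y. I correct that while descending.

>>> {"api": "jog_arm", "payload": {"rows": [{"dp": [0, 1.5, 40], "turn": [0, 0, 0], "grip": 1}, {"dp": [0, 1.5, 80], "turn": [0, 0, 0], "grip": 1}, {"dp": [0, 1.5, 120], "turn": [0, 0, 0], "grip": 1}, {"dp": [0, 1.5, 150], "turn": [0, 0, 0], "grip": 1}, {"dp": [0, 1.5, 170], "turn": [0, 0, 0], "grip": 1}, {"dp": [0, 1.5, 180], "turn": [0, 0, 0], "grip": 1}, {"dp": [0, 1.5, 185], "turn": [0, 0, 0], "grip": 1}, {"dp": [0, 1.5, 185], "turn": [0, 0, 0], "grip": 1}]}}

```text
time_s: 17.1
position: [0.5509, -0.119, 0.0132]
tcp_rot: [[1.0, 0.001, 0.0], [0.001, -1.0, 0.0], [0.0, -0.0, -1.0]]
force: [0.9, -0.4, -0.2]
opening: 1.004
```

>>> {"api": "jog_arm", "payload": {"rows": [{"dp": [0, 0, 0], "turn": [0, 0, 0], "grip": 0.2}, {"dp": [0, 0, 0], "turn": [0, 0, 0], "grip": 0.2}, {"dp": [0, 0, 0], "turn": [0, 0, 0], "grip": 0.2}, {"dp": [0, 0, 0], "turn": [0, 0, 0], "grip": 0.2}, {"dp": [0, 0, 0], "turn": [0, 0, 0], "grip": 0.2}, {"dp": [0, 0, 0], "turn": [0, 0, 0], "grip": 0.2}, {"dp": [0, 0, 0], "turn": [0, 0, 0], "grip": 0.2}, {"dp": [0, 0, 0], "turn": [0, 0, 0], "grip": 0.2}]}}

```text
time_s: 17.9
position: [0.5507, -0.1197, 0.0131]
tcp_rot: [[1.0, -0.0, -0.0], [-0.0, -1.0, -0.0], [-0.0, 0.0, -1.0]]
force: [-0.0, 0.6, 1.0]
opening: 0.483
```

>>> {"api": "jog_arm", "payload": {"rows": [{"dp": [0, 0, -20], "turn": [0, 0, 0], "grip": 0.2}, {"dp": [0, 0, -55], "turn": [0, 0, 0], "grip": 0.2}, {"dp": [0, 0, -90], "turn": [0, 0, 0], "grip": 0.2}, {"dp": [-1, -15, -130], "turn": [0, 0, 0], "grip": 0.2}, {"dp": [-2, -50, -160], "turn": [0, 0, 0], "grip": 0.2}, {"dp": [-4, -90, -180], "turn": [0, 0, 0], "grip": 0.2}, {"dp": [-6, -130, -187], "turn": [0, 0, 0], "grip": 0.2}, {"dp": [-8, -170, -187], "turn": [0, 0, 0], "grip": 0.2}, {"dp": [-9, -210, -187], "turn": [0, 0, 0], "grip": 0.2}, {"dp": [-11, -250, -187], "turn": [0, 0, 0], "grip": 0.2}]}}

```text
time_s: 18.9
position: [0.5393, 0.1318, 0.2001]
tcp_rot: [[1.0, -0.0, -0.0], [-0.0, -1.0, 0.0], [-0.0, -0.0, -1.0]]
force: [1.0, 0.5, -0.1]
opening: 0.488
```

>>> {"api": "jog_arm", "payload": {"rows": [{"dp": [-2, -40, 0], "turn": [0, 0, 0], "grip": 0.2}, {"dp": [-3, -80, 0], "turn": [0, 0, 0], "grip": 0.2}, {"dp": [-5, -120, 0], "turn": [0, 0, 0], "grip": 0.2}, {"dp": [-7, -155, 0], "turn": [0, 0, 0], "grip": 0.2}, {"dp": [-7.5, -177, 0], "turn": [0, 0, 0], "grip": 0.2}, {"dp": [-7.5, -177, 0], "turn": [0, 0, 0], "grip": 0.2}, {"dp": [-7.5, -177, 0], "turn": [0, 0, 0], "grip": 0.2}]}}

```text
time_s: 19.6
position: [0.5316, 0.3073, 0.1995]
tcp_rot: [[1.0, 0.001, -0.001], [0.001, -1.0, -0.001], [-0.001, 0.001, -1.0]]
force: [-0.2, -0.6, -1.0]
opening: 0.487
```

```bash
python3 w.py w6; python3 post.py w6 .201;python3 - <<'E'
from h import *
import pickle
i,p,d,s=pickle.load(open('w6.pkl','rb'))
m=cv2.imread('pics/w6m.png',0);u=np.nonzero(m[:,258])[0];print(u.min(),u.max());q=plane(i,[[258,u.min()],[258,u.max()+.5]],.2);print(q.round(4),q.mean(0).round(4))
C=cloud(i,d);r=np.hypot(C[...,0]-.532,C[...,1]-.3078);print('bush top area z',np.percentile(C[...,2][(r<.021)&(r>.014)&(C[...,2]<.1)],[10,50,90]))
E
```

```text
19.6 [0.5316 0.3073 0.1995] 0.487
post upper 192 [0.5324 0.3077 0.0609] [0.5226 0.299  0.0562] [0.5401 0.3158 0.0647]
post top 104 [0.5324 0.3076] ((0.5323219299316406, 0.3079419732093811), 0.006754071451723576)
ring 1606 rows 206 271 ((0.5388630628585815, 0.3070843517780304), 0.028604496270418167) [0.19840665 0.19944564 0.20044535] tcp [0.5316381  0.30725423 0.19952707]
206 271
[[0.5527 0.3071 0.2   ]
 [0.5098 0.307  0.2   ]] [0.5313 0.307  0.2   ]
bush top area z [0.04430805 0.04518324 0.04611595]
```

View pics/w6.png

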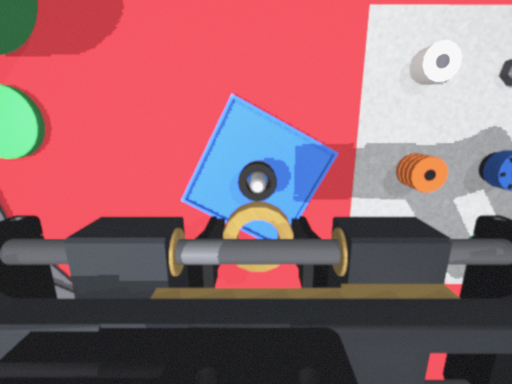

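The bush is seated, its top at 45–46 mm, centred near (258,181). I'm lowering the brass ring.

>>> {"api": "jog_arm", "payload": {"rows": [{"dp": [0.7, -0.5, 35], "turn": [0, 0, 0], "grip": 0.2}, {"dp": [0.7, -0.5, 70], "turn": [0, 0, 0], "grip": 0.2}, {"dp": [0.7, -0.5, 100], "turn": [0, 0, 0], "grip": 0.2}, {"dp": [0.7, -0.5, 115], "turn": [0, 0, 0], "grip": 0.2}, {"dp": [0.7, -0.5, 123], "turn": [0, 0, 0], "grip": 0.2}, {"dp": [0.7, -0.5, 130], "turn": [0, 0, 0], "grip": 0.2}, {"dp": [0.7, -0.5, 136], "turn": [0, 0, 0], "grip": 0.2}, {"dp": [0.7, -0.5, 139], "turn": [0, 0, 0], "grip": 0.2}, {"dp": [0.7, -0.5, 139], "turn": [0, 0, 0], "grip": 0.2}]}}

```text
time_s: 20.55
position: [0.5332, 0.3079, 0.0614]
tcp_rot: [[1.0, -0.0, 0.001], [-0.0, -1.0, 0.0], [0.001, -0.0, -1.0]]
force: [-1.0, 0.2, -1.3]
opening: 0.488
```

>>> {"api": "jog_arm", "payload": {"rows": [{"dp": [0, 0, 1], "turn": [0, 0, 0], "grip": 0.2}, {"dp": [0, 0, 2], "turn": [0, 0, 0], "grip": 0.2}, {"dp": [0, 0, 2], "turn": [0, 0, 0], "grip": 0.8}, {"dp": [0, 0, 2], "turn": [0, 0, 0], "grip": 0.8}, {"dp": [0, 0, 2], "turn": [0, 0, 0], "grip": 0.8}, {"dp": [0, 0, 2], "turn": [0, 0, 0], "grip": 0.8}, {"dp": [0, 0, 2], "turn": [0, 0, 0], "grip": 0.8}]}}

```text
time_s: 21.25
position: [0.533, 0.3078, 0.0591]
tcp_rot: [[1.0, -0.0, 0.0], [-0.0, -1.0, 0.0], [0.0, -0.0, -1.0]]
force: [-0.4, -0.6, -0.6]
opening: 0.784
```

>>> {"api": "jog_arm", "payload": {"rows": [{"dp": [0, 0, -20], "turn": [0, 0, 0], "grip": 1}, {"dp": [0, 0, -55], "turn": [0, 0, 0], "grip": 1}, {"dp": [0, 0, -90], "turn": [0, 0, 0], "grip": 1}, {"dp": [0, 0, -120], "turn": [0, 0, 0], "grip": 1}, {"dp": [0, 0, -138], "turn": [0, 0, 0], "grip": 1}, {"dp": [0, 0, -138], "turn": [0, 0, 0], "grip": 1}]}}

```text
time_s: 21.85
position: [0.5349, 0.3086, 0.2003]
tcp_rot: [[1.0, -0.0, 0.007], [-0.0, -1.0, 0.002], [0.007, -0.002, -1.0]]
force: [1.0, 0.6, 0.2]
opening: 0.997
```

```bash
python3 w.py w7; python3 - <<'E'
from h import *
import pickle
i,p,d,s=pickle.load(open('w7.pkl','rb'))
C=cloud(i,d);r=np.hypot(C[...,0]-.532,C[...,1]-.3078);m=(r<.03)&(C[...,2]>.05)&(C[...,2]<.1)
print('top z',np.percentile(C[...,2][m&(r<.021)&(r>.014)],[10,50,90]))
v,u=np.nonzero(m);print(cv2.minEnclosingCircle(plane(i,np.c_[u,v],.06)[:,:2].astype(np.float32)))
E
```

```text
21.85 [0.5349 0.3086 0.2003] 0.997
top z [0.05822334 0.05920102 0.06013464]
((0.5328645706176758, 0.3076328635215759), 0.022306574508547783)
```

View pics/w7.png

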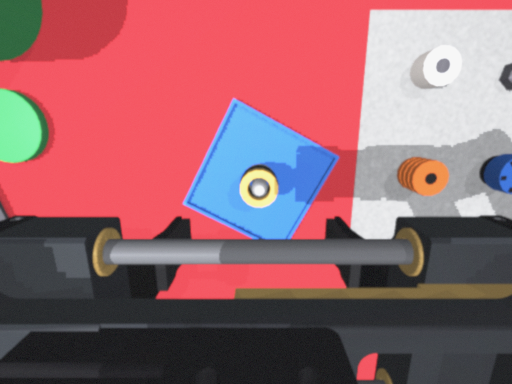

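The brass ring is flat on top, at z = 59–60 mm and within 1 mm of the axis. Next, the red knob.

>>> {"api": "jog_arm", "payload": {"rows": [{"dp": [-18, 40, 0], "turn": [0, 0, 0], "grip": 1}, {"dp": [-36, 80, 0], "turn": [0, 0, 0], "grip": 1}, {"dp": [-55, 120, 0], "turn": [0, 0, 0], "grip": 1}, {"dp": [-73, 160, 0], "turn": [0, 0, 0], "grip": 1}, {"dp": [-90, 195, 0], "turn": [0, 0, 0], "grip": 1}, {"dp": [-94, 205, 0], "turn": [0, 0, 0], "grip": 1}, {"dp": [-94, 205, 0], "turn": [0, 0, 0], "grip": 1}, {"dp": [-94, 205, 0], "turn": [0, 0, 0], "grip": 1}]}}

```text
time_s: 22.7
position: [0.4396, 0.1033, 0.1966]
tcp_rot: [[1.0, -0.001, 0.0], [-0.001, -1.0, 0.001], [0.0, -0.001, -1.0]]
force: [0.0, -0.5, -0.9]
opening: 1.001
```

```bash
python3 w.py w8; python3 part.py w8 .4395 .1033 .036
```

```text
22.7 [0.4396 0.1033 0.1966] 1.001
1209 ((0.4393090307712555, 0.10309330374002457), 0.023806976154446602) [0.43967006 0.10344139] [0.0340046  0.03534814 0.03685528] rows 163 201 tcp [0.4395777  0.10325054 0.19661706]
```

View pics/w8.png

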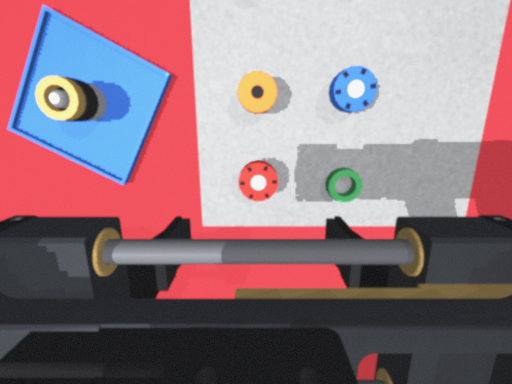

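Wrist view: the red knob is at (258,182), centred under the tool.

>>> {"api": "jog_arm", "payload": {"rows": [{"dp": [0, 0, 40], "turn": [0, 0, 0], "grip": 1}, {"dp": [0, 0, 80], "turn": [0, 0, 0], "grip": 1}, {"dp": [0, 0, 115], "turn": [0, 0, 0], "grip": 1}, {"dp": [0, 0, 140], "turn": [0, 0, 0], "grip": 1}, {"dp": [0, 0, 160], "turn": [0, 0, 0], "grip": 1}, {"dp": [0, 0, 171], "turn": [0, 0, 0], "grip": 1}, {"dp": [0, 0, 171], "turn": [0, 0, 0], "grip": 1}]}}

```text
time_s: 23.45
position: [0.4388, 0.1036, 0.0246]
tcp_rot: [[1.0, 0.001, -0.002], [0.001, -1.0, 0.0], [-0.002, -0.0, -1.0]]
force: [-0.3, 0.1, -0.3]
opening: 0.999
```

>>> {"api": "jog_arm", "payload": {"rows": [{"dp": [0, 0, 0], "turn": [0, 0, 0], "grip": 0.2}, {"dp": [0, 0, 0], "turn": [0, 0, 0], "grip": 0.2}, {"dp": [0, 0, 0], "turn": [0, 0, 0], "grip": 0.2}, {"dp": [0, 0, 0], "turn": [0, 0, 0], "grip": 0.2}, {"dp": [0, 0, 0], "turn": [0, 0, 0], "grip": 0.2}, {"dp": [0, 0, 0], "turn": [0, 0, 0], "grip": 0.2}, {"dp": [0, 0, 0], "turn": [0, 0, 0], "grip": 0.2}, {"dp": [0, 0, 0], "turn": [0, 0, 0], "grip": 0.2}]}}

```text
time_s: 24.25
position: [0.4391, 0.1027, 0.0264]
tcp_rot: [[1.0, -0.0, 0.001], [-0.0, -1.0, -0.0], [0.001, 0.0, -1.0]]
force: [0.0, -1.0, 5.4]
opening: 0.54
```

>>> {"api": "jog_arm", "payload": {"rows": [{"dp": [0, 0, -20], "turn": [0, 0, 0], "grip": 0.2}, {"dp": [0, 0, -55], "turn": [0, 0, 0], "grip": 0.2}, {"dp": [0, 0, -90], "turn": [0, 0, 0], "grip": 0.2}, {"dp": [2, 15, -120], "turn": [0, 0, 0], "grip": 0.2}, {"dp": [8, 50, -140], "turn": [0, 0, 0], "grip": 0.2}, {"dp": [14, 90, -150], "turn": [0, 0, 0], "grip": 0.2}, {"dp": [20, 130, -150], "turn": [0, 0, 0], "grip": 0.2}, {"dp": [26, 170, -150], "turn": [0, 0, 0], "grip": 0.2}, {"dp": [32, 210, -150], "turn": [0, 0, 0], "grip": 0.2}, {"dp": [38, 250, -150], "turn": [0, 0, 0], "grip": 0.2}]}}

```text
time_s: 25.25
position: [0.4765, -0.1486, 0.1758]
tcp_rot: [[1.0, -0.0, -0.001], [-0.0, -1.0, 0.001], [-0.001, -0.001, -1.0]]
force: [0.8, 0.3, -0.2]
opening: 0.545
```

>>> {"api": "jog_arm", "payload": {"rows": [{"dp": [6, 40, 0], "turn": [0, 0, 0], "grip": 0.2}, {"dp": [12, 80, 0], "turn": [0, 0, 0], "grip": 0.2}, {"dp": [18, 120, 0], "turn": [0, 0, 0], "grip": 0.2}, {"dp": [25, 160, 0], "turn": [0, 0, 0], "grip": 0.2}, {"dp": [30, 195, 0], "turn": [0, 0, 0], "grip": 0.2}, {"dp": [32.5, 214.5, 0], "turn": [0, 0, 0], "grip": 0.2}, {"dp": [32.5, 214.5, 0], "turn": [0, 0, 0], "grip": 0.2}, {"dp": [32.5, 214.5, 0], "turn": [0, 0, 0], "grip": 0.2}]}}

```text
time_s: 26.05
position: [0.5085, -0.3607, 0.1751]
tcp_rot: [[1.0, -0.001, -0.002], [-0.001, -1.0, 0.003], [-0.002, -0.003, -1.0]]
force: [-0.2, 0.2, -0.8]
opening: 0.545
```

```bash
python3 w.py w9
```

```text
26.05 [ 0.5085 -0.3607  0.1751] 0.545
```

View pics/w9.png

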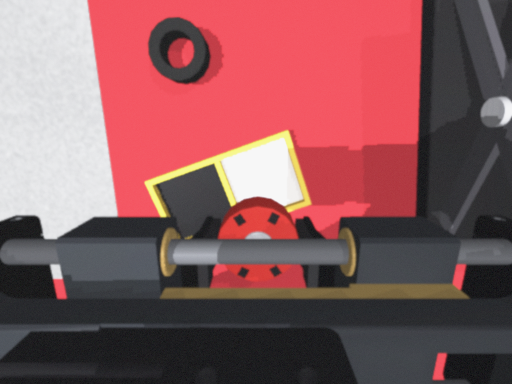

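```bash
python3 - <<'E'
from h import *
import pickle
i,p,d,s=pickle.load(open('w9.pkl','rb'))
q=plane(i,[[290,131],[147,182],[218,158],[310,204]],.016)[:,:2];print(q.round(4))
# expected
c=np.array([.4955,-.3215]);ex=np.array([.333,-.943]);ey=np.array([.943,.333])
for a in (ey,-ey): print([ (c+ex*x+a*.046).round(4) for x in (.089,-.089,0)])
E
```

```text
[[ 0.5669 -0.3965]
 [ 0.5083 -0.2296]
 [ 0.5366 -0.3145]
 [ 0.4812 -0.4232]]
[array([ 0.5685, -0.3901]), array([ 0.5092, -0.2223]), array([ 0.5389, -0.3062])]
[array([ 0.4818, -0.4207]), array([ 0.4225, -0.2529]), array([ 0.4521, -0.3368])]
```

Wrist corners of the yellow tray put it a few mm further in -y than my average. I shift 5 mm, still well inside the tolerance, and lower.

>>> {"api": "jog_arm", "payload": {"rows": [{"dp": [1, 5, 35], "turn": [0, 0, 0], "grip": 0.2}, {"dp": [1, 5, 70], "turn": [0, 0, 0], "grip": 0.2}, {"dp": [1, 5, 100], "turn": [0, 0, 0], "grip": 0.2}, {"dp": [1, 5, 120], "turn": [0, 0, 0], "grip": 0.2}, {"dp": [1, 5, 130], "turn": [0, 0, 0], "grip": 0.2}, {"dp": [1, 5, 137], "turn": [0, 0, 0], "grip": 0.2}, {"dp": [1, 5, 140], "turn": [0, 0, 0], "grip": 0.2}, {"dp": [1, 5, 141], "turn": [0, 0, 0], "grip": 0.2}, {"dp": [1, 5, 141], "turn": [0, 0, 0], "grip": 0.2}]}}

```text
time_s: 27.0
position: [0.5108, -0.367, 0.036]
tcp_rot: [[1.0, -0.0, 0.001], [-0.0, -1.0, -0.001], [0.001, 0.001, -1.0]]
force: [0.0, -0.2, 0.2]
opening: 0.542
```

>>> {"api": "jog_arm", "payload": {"rows": [{"dp": [0, 0, 2], "turn": [0, 0, 0], "grip": 0.2}, {"dp": [0, 0, 3], "turn": [0, 0, 0], "grip": 0.2}, {"dp": [0, 0, 3], "turn": [0, 0, 0], "grip": 0.2}, {"dp": [0, 0, 3], "turn": [0, 0, 0], "grip": 0.8}, {"dp": [0, 0, 3], "turn": [0, 0, 0], "grip": 0.8}, {"dp": [0, 0, 3], "turn": [0, 0, 0], "grip": 0.8}, {"dp": [0, 0, 3], "turn": [0, 0, 0], "grip": 0.8}, {"dp": [0, 0, 3], "turn": [0, 0, 0], "grip": 0.8}]}}

```text
time_s: 27.8
position: [0.5103, -0.3667, 0.032]
tcp_rot: [[1.0, -0.0, -0.0], [-0.0, -1.0, 0.0], [-0.0, -0.0, -1.0]]
force: [-0.1, -0.0, -0.5]
opening: 0.787
```

>>> {"api": "jog_arm", "payload": {"rows": [{"dp": [0, 0, -15], "turn": [0, 0, 0], "grip": 1}, {"dp": [0, 0, -50], "turn": [0, 0, 0], "grip": 1}, {"dp": [0, 0, -90], "turn": [0, 0, 0], "grip": 1}, {"dp": [0, 0, -130], "turn": [0, 0, 0], "grip": 1}, {"dp": [0, -20, -155], "turn": [0, 0, 0], "grip": 1}, {"dp": [3, -55, -165], "turn": [0, 0, 0], "grip": 1}, {"dp": [6, -95, -165], "turn": [0, 0, 0], "grip": 1}, {"dp": [9, -140, -165], "turn": [0, 0, 0], "grip": 1}, {"dp": [12, -185, -165], "turn": [0, 0, 0], "grip": 1}, {"dp": [15, -230, -165], "turn": [0, 0, 0], "grip": 1}]}}

```text
time_s: 28.8
position: [0.5254, -0.1351, 0.1984]
tcp_rot: [[1.0, -0.001, 0.002], [-0.001, -1.0, -0.001], [0.002, 0.001, -1.0]]
force: [0.9, 0.2, 0.3]
opening: 1.0
```

>>> {"api": "jog_arm", "payload": {"rows": [{"dp": [3, -45, 0], "turn": [0, 0, 0], "grip": 1}, {"dp": [6, -90, 0], "turn": [0, 0, 0], "grip": 1}, {"dp": [9, -135, 0], "turn": [0, 0, 0], "grip": 1}, {"dp": [12, -180, 0], "turn": [0, 0, 0], "grip": 1}, {"dp": [14, -220, 0], "turn": [0, 0, 0], "grip": 1}, {"dp": [14.5, -240, 0], "turn": [0, 0, 0], "grip": 1}, {"dp": [14.5, -240, 0], "turn": [0, 0, 0], "grip": 1}, {"dp": [14.5, -240, 0], "turn": [0, 0, 0], "grip": 1}]}}

```text
time_s: 29.6
position: [0.5399, 0.1034, 0.1978]
tcp_rot: [[1.0, 0.001, 0.001], [0.001, -1.0, -0.001], [0.001, 0.001, -1.0]]
force: [0.5, -1.1, 1.1]
opening: 0.999
```

```bash
python3 w.py w10; python3 part.py w10 .54 .104 .039
```

```text
29.6 [0.5399 0.1034 0.1978] 0.999
1023 ((0.5404914021492004, 0.10435910522937775), 0.021732840687036514) [0.5407854  0.10455894] [0.03645299 0.0377265  0.03896457] rows 164 199 tcp [0.5399361  0.10336637 0.19780801]
```

View pics/w10.png

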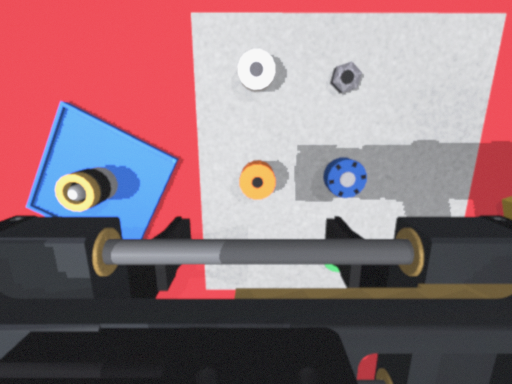

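Wrist view: the bump stop is at (257,181), centred.

>>> {"api": "jog_arm", "payload": {"rows": [{"dp": [0.5, -0.8, 40], "turn": [0, 0, 0], "grip": 1}, {"dp": [0.5, -0.8, 80], "turn": [0, 0, 0], "grip": 1}, {"dp": [0.5, -0.8, 115], "turn": [0, 0, 0], "grip": 1}, {"dp": [0.5, -0.8, 140], "turn": [0, 0, 0], "grip": 1}, {"dp": [0.5, -0.8, 160], "turn": [0, 0, 0], "grip": 1}, {"dp": [0.5, -0.8, 172], "turn": [0, 0, 0], "grip": 1}, {"dp": [0.5, -0.8, 172], "turn": [0, 0, 0], "grip": 1}]}}

```text
time_s: 30.35
position: [0.5397, 0.1029, 0.0238]
tcp_rot: [[1.0, -0.002, -0.003], [-0.002, -1.0, -0.0], [-0.003, 0.0, -1.0]]
force: [-0.2, 0.4, 0.9]
opening: 1.005
```

>>> {"api": "jog_arm", "payload": {"rows": [{"dp": [0, 0, 0], "turn": [0, 0, 0], "grip": 0.2}, {"dp": [0, 0, 0], "turn": [0, 0, 0], "grip": 0.2}, {"dp": [0, 0, 0], "turn": [0, 0, 0], "grip": 0.2}, {"dp": [0, 0, 0], "turn": [0, 0, 0], "grip": 0.2}, {"dp": [0, 0, 0], "turn": [0, 0, 0], "grip": 0.2}, {"dp": [0, 0, 0], "turn": [0, 0, 0], "grip": 0.2}, {"dp": [0, 0, 0], "turn": [0, 0, 0], "grip": 0.2}, {"dp": [0, 0, 0], "turn": [0, 0, 0], "grip": 0.2}, {"dp": [0, 0, 0], "turn": [0, 0, 0], "grip": 0.2}]}}

```text
time_s: 31.25
position: [0.5405, 0.1042, 0.0252]
tcp_rot: [[1.0, -0.0, 0.0], [-0.0, -1.0, 0.0], [0.0, -0.0, -1.0]]
force: [-0.0, 0.1, 1.6]
opening: 0.497
```

>>> {"api": "jog_arm", "payload": {"rows": [{"dp": [0, 0, -20], "turn": [0, 0, 0], "grip": 0.2}, {"dp": [0, 0, -55], "turn": [0, 0, 0], "grip": 0.2}, {"dp": [0, 0, -90], "turn": [0, 0, 0], "grip": 0.2}, {"dp": [-2, 15, -120], "turn": [0, 0, 0], "grip": 0.2}, {"dp": [-8, 50, -140], "turn": [0, 0, 0], "grip": 0.2}, {"dp": [-14, 90, -150], "turn": [0, 0, 0], "grip": 0.2}, {"dp": [-20, 130, -150], "turn": [0, 0, 0], "grip": 0.2}, {"dp": [-26, 170, -150], "turn": [0, 0, 0], "grip": 0.2}, {"dp": [-32, 210, -150], "turn": [0, 0, 0], "grip": 0.2}, {"dp": [-38, 250, -150], "turn": [0, 0, 0], "grip": 0.2}]}}

```text
time_s: 32.25
position: [0.5017, -0.1473, 0.1749]
tcp_rot: [[1.0, -0.0, -0.0], [-0.0, -1.0, 0.0], [-0.0, -0.0, -1.0]]
force: [0.6, 0.2, -0.9]
opening: 0.499
```

>>> {"api": "jog_arm", "payload": {"rows": [{"dp": [-6, 40, 0], "turn": [0, 0, 0], "grip": 0.2}, {"dp": [-12, 80, 0], "turn": [0, 0, 0], "grip": 0.2}, {"dp": [-18, 115, 0], "turn": [0, 0, 0], "grip": 0.2}, {"dp": [-22, 138.5, 0], "turn": [0, 0, 0], "grip": 0.2}, {"dp": [-22, 138.5, 0], "turn": [0, 0, 0], "grip": 0.2}, {"dp": [-22, 138.5, 0], "turn": [0, 0, 0], "grip": 0.2}]}}

```text
time_s: 32.85
position: [0.4798, -0.2841, 0.1746]
tcp_rot: [[1.0, -0.002, -0.001], [-0.002, -1.0, 0.002], [-0.001, -0.002, -1.0]]
force: [0.4, 0.5, -0.9]
opening: 0.496
```

```bash
python3 w.py w11; python3 part.py w11 .5103 -.366 .042
```

```text
32.85 [ 0.4798 -0.2841  0.1746] 0.496
1563 ((0.5106686949729919, -0.36561688780784607), 0.0237682294100523) [ 0.510913   -0.36576623] [0.03986067 0.04127674 0.0426653 ] rows 136 180 tcp [ 0.47979395 -0.28409088  0.17455475]
```

View pics/w11.png

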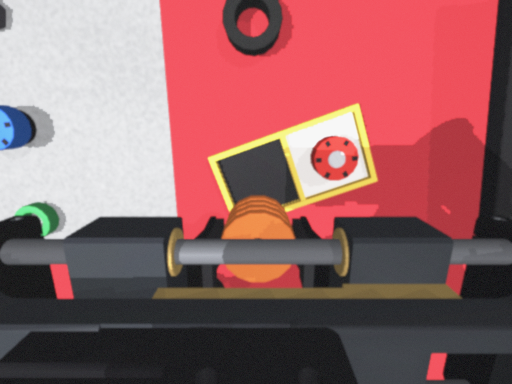

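Wrist view: the red knob stands upright in the white pocket at (335,157). The bump stop is held above the black pocket, so I'm lowering it.

>>> {"api": "jog_arm", "payload": {"rows": [{"dp": [0.5, 0, 35], "turn": [0, 0, 0], "grip": 0.2}, {"dp": [0.5, 0, 70], "turn": [0, 0, 0], "grip": 0.2}, {"dp": [0.5, 0, 100], "turn": [0, 0, 0], "grip": 0.2}, {"dp": [0.5, 0, 120], "turn": [0, 0, 0], "grip": 0.2}, {"dp": [0.5, 0, 130], "turn": [0, 0, 0], "grip": 0.2}, {"dp": [0.5, 0, 137], "turn": [0, 0, 0], "grip": 0.2}, {"dp": [0.5, 0, 140], "turn": [0, 0, 0], "grip": 0.2}, {"dp": [0.5, 0, 142], "turn": [0, 0, 0], "grip": 0.2}, {"dp": [0.5, 0, 142], "turn": [0, 0, 0], "grip": 0.2}]}}

```text
time_s: 33.8
position: [0.4813, -0.2846, 0.0337]
tcp_rot: [[1.0, -0.0, 0.001], [-0.0, -1.0, -0.001], [0.001, 0.001, -1.0]]
force: [-0.5, 0.4, -1.1]
opening: 0.499
```

>>> {"api": "jog_arm", "payload": {"rows": [{"dp": [0, 0, 1], "turn": [0, 0, 0], "grip": 0.2}, {"dp": [0, 0, 2], "turn": [0, 0, 0], "grip": 0.2}, {"dp": [0, 0, 2], "turn": [0, 0, 0], "grip": 0.7}, {"dp": [0, 0, 2], "turn": [0, 0, 0], "grip": 0.7}, {"dp": [0, 0, 2], "turn": [0, 0, 0], "grip": 0.7}, {"dp": [0, 0, 2], "turn": [0, 0, 0], "grip": 0.7}, {"dp": [0, 0, 2], "turn": [0, 0, 0], "grip": 0.7}]}}

```text
time_s: 34.5
position: [0.4809, -0.2844, 0.0311]
tcp_rot: [[1.0, -0.0, 0.0], [-0.0, -1.0, -0.0], [0.0, 0.0, -1.0]]
force: [0.5, 0.9, 0.2]
opening: 0.695
```

>>> {"api": "jog_arm", "payload": {"rows": [{"dp": [0, 0, -15], "turn": [0, 0, 0], "grip": 0.7}, {"dp": [0, 0, -50], "turn": [0, 0, 0], "grip": 0.7}, {"dp": [0, 0, -90], "turn": [0, 0, 0], "grip": 0.7}, {"dp": [0, 0, -130], "turn": [0, 0, 0], "grip": 0.7}, {"dp": [-30, 20, -155], "turn": [0, 0, 0], "grip": 0.7}, {"dp": [-60, 40, -170], "turn": [0, 0, 0], "grip": 0.7}, {"dp": [-85, 60, -180], "turn": [0, 0, 0], "grip": 0.7}, {"dp": [-100, 80, -180], "turn": [0, 0, 0], "grip": 0.7}, {"dp": [-100, 100, -180], "turn": [0, 0, 0], "grip": 0.7}, {"dp": [-100, 100, -180], "turn": [0, 0, 0], "grip": 0.7}]}}

```text
time_s: 35.5
position: [0.3806, -0.3872, 0.2115]
tcp_rot: [[1.0, -0.003, 0.002], [-0.003, -1.0, -0.003], [0.002, 0.003, -1.0]]
force: [0.8, -0.1, -0.4]
opening: 0.705
```

```bash
python3 - <<'E'
from rig import bot,vision
from h import *
T={'spacer/stack':(.5322,.3077,.06),'red':(.5106,-.3656,.042),'bump':(.481,-.2845,.045),'green':(.4309,-.0062,.018),'blue':(.5434,-.0022,.036),'roller':(.6643,.105,.03)}
for n in ['top','side']:
    i=vision.camera_info(n);p,d=vision.capture(n);cv2.imwrite(f'pics/{n}F.png',p[:,:,::-1]);C=cloud(i,d)
    for k,(x,y,h) in T.items():
        m=(np.hypot(C[...,0]-x,C[...,1]-y)<.04)&(abs(C[...,2]-h)<.006)
        v,u=np.nonzero(m)
        if len(v)<10: print(n,k,'hidden');continue
        P=plane(i,np.c_[u,v],h)[:,:2].astype(np.float32);(c,r)=cv2.minEnclosingCircle(P)
        print(n,k,np.round(c,4),'d',round(2*r,4),'z',np.percentile(C[m][:,2],[50,95]).round(4))
    hsv=cv2.cvtColor(p,cv2.COLOR_RGB2HSV);y=cv2.inRange(hsv,(22,120,100),(35,255,255))
    cs,_=cv2.findContours(y,cv2.RETR_EXTERNAL,cv2.CHAIN_APPROX_NONE);c=max(cs,key=cv2.contourArea)
    print('tray',cv2.minAreaRect(plane(i,c[:,0,:],.016)[:,:2].astype(np.float32)))
print(bot.read_state()['time_s'])
E
python3 w.py w12
```

```text
top spacer/stack [0.5321 0.3079] d 0.0454 z [0.0597 0.0633]
top red [ 0.5112 -0.3638] d 0.0496 z [0.0411 0.0434]
top bump [ 0.4815 -0.2819] d 0.0438 z [0.0435 0.0454]
top green [ 0.4309 -0.0062] d 0.0438 z [0.0172 0.0198]
top blue [ 0.5439 -0.002 ] d 0.0476 z [0.0355 0.038 ]
top roller [0.6647 0.1055] d 0.0427 z [0.0295 0.0319]
tray ((0.49517524242401123, -0.32301443815231323), (0.09189498424530029, 0.17916283011436462), 19.53650665283203)
side spacer/stack [0.5325 0.3093] d 0.0454 z [0.06   0.0639]
side red [ 0.5109 -0.3633] d 0.0558 z [0.0429 0.0454]
side bump [ 0.4824 -0.2802] d 0.0507 z [0.0449 0.0478]
side green [ 0.4313 -0.0038] d 0.0496 z [0.018  0.0204]
side blue [ 0.5438 -0.0007] d 0.0523 z [0.0368 0.0392]
side roller [0.6649 0.1078] d 0.047 z [0.0307 0.0329]
tray ((0.4961656928062439, -0.31898507475852966), (0.09245602786540985, 0.1861102283000946), 19.28075408935547)
35.6
35.6 [ 0.3806 -0.3839  0.2108] 0.7
```

View pics/topF.png

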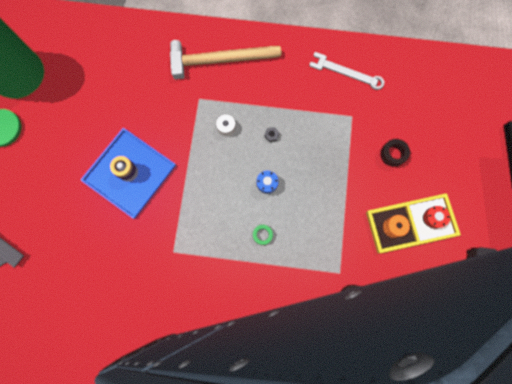

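View pics/sideF.png

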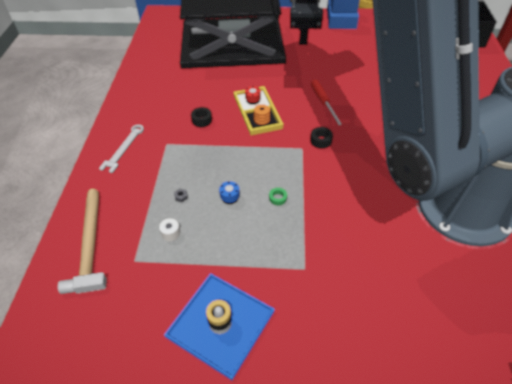

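In both views the stack on the post is at top-view pixel (122,167). The red knob (438,216) is in the white pocket and the orange bump stop (397,226) is in the black one. The spares haven't moved (under 1 mm), and the arm is clear, so I'm handing in.

```bash
python3 -c "
from rig import bot
print(bot.hand_in())"
```

```text
the job is handed in; nothing more can be done
None
```

Both kits are made up and the job is handed in, at about 36 s of the 136 s allowed. The hand-in gave no verdict, so the results below rest on my own checks.

- **Blue tray:** the spacer, the smallest black bush (46 mm across, the ring on the mat) and the brass ring are on the post in that order. I measured the top of each at about 23, 45 and 59–60 mm (nominal 24, 46 and 60). The final stack is within about 1–2 mm of the post axis, so it is flat and tight.
- **Yellow tray:** the red knob is upright in the white pocket and the bump stop upright in the black one, each about 2 mm from centre in the top view.
- **Spares:** the green ring, blue knob and white roller all show under 1 mm of movement in the top view, and the gripper was well clear.

**Disagreements:** the side camera read y about 1–4 mm higher than the top camera. The wrist camera placed the yellow tray about 4 mm further in -y than the top view did. Both are well inside the 22 mm tolerance, and no check failed.

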